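# Make up a boxed eyewear set on the packing scale

### The job

Make up one boxed set on the packing scale, in this order: stand the open black box in the middle of the scale's steel platform, lined up along it; lay the small wooden spectacle case flat in the box; close the box with the long lid, fully seated; and set the round tin upright in the middle of the lid. The short lid belongs to another box: leave it and the spray bottle where they are.

Things in the scene. Friction and masses are not known exactly. Their poses are not given: they have to be found in the camera images.
- scale: Fixed bench scale, grey plastic with a flat steel platform 84 (own x) by 180 (own y) mm, its top 34 mm above the table. Origin on the table under the platform's centre; the platform does not move when loaded. A lower console (38 by 120 mm, 25 mm high, with a small display) juts out on its -x side, to x = -79 mm. Its place and yaw vary.
- scale_top (a point): Centre of the scale platform's top face, 34 mm above scale's origin, same axes.
- box: Loose open-topped black rigid box with a grey lining, 60 (own x) by 160 (own y) by 46 mm high outside, walls and floor 5 mm, so 50 by 150 mm inside and 41 mm deep; about 160 g. Stands open side up. Origin at the centre of its underside. It can be gripped from above across its 60 mm width. Its y axis is to lie along the scale's y, either way round.
- case: Loose dark wooden pocket case for folding spectacles, a rounded block 38 (own x) by 56 (own y) by 26 mm high with a brass seam; about 70 g. Origin at the centre of its underside. In the box the fingers have room only along the box's length: grip the case across its 56 mm length (closing along its y) and lay it with its y along the box's y.
- lid: The long lid: black plate 64 (own x) by 164 (own y) by 8 mm with a grey plug under it, 42 by 142 by 6 mm, that drops into the box with 4 mm spare each side; 14 mm high in all, about 80 g. Lies plug down. Origin at the centre of the plug's underside. Seated, its origin is 40 mm, its top 54 mm above the box's origin. Grip it from above across its 64 mm; it overhangs the box by 2 mm all round.
- tin: Loose round aluminium tin, 50 mm in diameter and 24 mm high, about 60 g. Origin at the centre of its underside, z up.
- short_lid: A lid like the long one but only 90 mm long (64 by 90 by 14 mm), for another box: not to be used. Origin at the centre of its underside.
- spray: Loose upright spray bottle, 36 mm in diameter and 100 mm high: stays where it is. Origin at the centre of its underside.
Things that resemble listed ones, but are neither listed nor needed, are in the scene too. Of the things that look like the tin, take the one that is nearest to the robot's base at the start.

How it is judged:
By the outcome, as a careful person would: the job done as asked, in the order asked, and still so for the second after the job is handed in, with the robot touching nothing.
It also fails if it takes over 122 s, if anything falls off the work surface, if the arm or the gripper's body presses on something with over 40 N, if the wrist force passes 120 N, or if a joint passes its speed limit or range.

### The arm

A 6-joint arm with a two-finger parallel gripper is mounted at the origin on the work surface. World frame = base frame: x ahead of the robot, y to its left, z up, the work surface at z = 0. Lengths are in m, angles in rad, forces in N, time in s.
With the tool pointing down it reaches from about 0.375 to 0.9 m from the base axis. Payload 3.1 kg.
Tool frame: the origin (TCP) lies at the very end of the fingers, on their centre line; the grasp point (between the pads) lies 19 mm behind it (manip.tcp_to_grasp is the distance from the TCP to the grasp point, in m); z points along the fingers, y is the line along which they close (so a half turn about z gives the same grasp; the last joint's range is limited). The gripper opens to 85 mm and grips with 20 to 120 N. Pads are 22 mm wide; open, the fingers measure 114 mm over their backs; the gripper's body (76 mm by 85 mm) begins 54 mm behind the grasp point. The pads swing forward as they close: fully open they stand 13 mm farther back than shut.
Start: joints at [-1.353, 0.527, 1.433, -0, 1.181, -0.178], TCP at [0.242, -0.576, 0.231] pointing down, gripper open.
Joint ranges: [-3.08, 3.08], [-0.75, 2.2], [0.22, 2.44], [-1.43, 4.57], [0, 2.65], [-2.85, 2.85]. Speed limits (rad/s): [2.79, 2.79, 3.14, 3.14, 3.14, 3.14].

### API

Orientations are given as a unit quaternion [x, y, z, w].
In Python, from station import manip gives the robot as it stands. The module is installed in compiled form; this text tells all that it offers.
- The arm moves only by the tool step_arm, never from a script. Its argument "commands" is one flat list of numbers, 6 for each row, row after row: the shift along the tool's x, y, z in m, then the turn, a rotation vector about the tool's x, y, z in degrees. A call has exactly 10 rows; each row is the pose to reach, as a shift and turn from the pose commanded when the call began, along the tool's axes at that moment; what a row does not reach only later rows make up. A row lasts 1/10 s, in which the tool goes at most 50 mm and 8.59 degrees, less where a joint would pass 70% of its speed; a pose out of reach is approached as far as the arm can. A call with a gripper value outside its range is refused whole. "jaw" is the opening in per cent of the stroke, from 0 (shut) to 100 (fully open), set as the call begins (left out, the last holds). The fingers move at their own pace and stop on an object; "grip_force" is the grip in N (left out, the last holds). Time passes only in rows, so rows that repeat a pose let the fingers close, or fill a call up. It gives the time, the measured TCP pose, the force, the opening and the grip force at its end, in the units of the state.
- manip.sense(): the state, without advancing time (a new reading comes with each control period).
- manip.snapshot(name): name is "side" or "top"; returns a dict with "pixels" (420x560x3 uint8, blue, green, red), "fx", "fy", "cx", "cy" (pixels), "R" (3x3) and "t" (3): a world point X has camera coordinates R X + t. Camera axes: x right, y down, z forward; pixel columns grow to the right and rows downward; lengths in m; the calibration is good to about 2 mm. A picture is of the moment at which its call begins. There is no depth.
- manip.sign_off(): hands the job in; it is judged then, once.
The state is a dict: "t": time; "q": joint angles; "qd": joint speeds; "tau": joint torques, N m; "tcp_pos": TCP position; "tool_rot": TCP orientation; "force": force on the tool from outside, world axes, zero at the start; "ft_torque": the same for the moment, N m; "finger_gap": opening from 0.0 (shut) to 1.0 (fully open); "gripper_force": force on a finger pad.
Only numpy, scipy, OpenCV 4.12 (cv2) and the standard library are available. Lean on these libraries where they do the work, as an engineer would, in place of code of your own. Each camera call takes 0.05 s, during which the arm holds its last target. There are 200 camera calls.

## Working session

There is one attempt and no reset: what is moved stays moved. The work goes in short steps, Python scripts to look and compute and a tool call to move; the robot and the scene stay as the last step left them, time stands still between calls to the robot, and variables do not carry over. Pictures are saved under pics/ and viewed, at most 14 in all, crops included, and the job is handed in when it is done.

Besides the shell and the picture viewer there is one more tool, called after ">>>" as name(argument=value, ...) on one line, values as JSON. step_arm: Moves the arm, as the interface text tells. Its arguments: {"type":"object","properties":{"commands":{"type":"array","items":{"type":"number"}},"jaw":{"type":"number"},"grip_force":{"type":"number"}},"required":["commands"]}

```bash
mkdir -p pics; cat > h.py <<'E'
import numpy as np, cv2, pickle
from station import manip
def snap(n,f):
    s=manip.snapshot(n); cv2.imwrite(f'pics/{f}.png',s['pixels']); pickle.dump(s,open(f'{f}.pkl','wb')); return s
def ray(s,uv,z):
    R=np.array(s['R']);t=np.array(s['t']);c=-R.T@t
    d=R.T@np.array([(uv[0]-s['cx'])/s['fx'],(uv[1]-s['cy'])/s['fy'],1])
    return (c+d*(z-c[2])/d[2])[:2]
def proj(s,X):
    p=np.array(s['R'])@np.array(X)+np.array(s['t']); return np.array([s['fx']*p[0]/p[2]+s['cx'],s['fy']*p[1]/p[2]+s['cy']])
E
python3 - <<'E'
from h import *
for n in('side','top'):
    s=snap(n,n+'0'); R=np.array(s['R']); print(n,s['fx'],s['cx'],s['cy'],(-R.T@s['t']).round(3),R.round(2).tolist())
s=manip.sense(); print(s)
E
```

```text
side 469.74522035147226 285.4687520874773 206.70777880274701 [0.219 0.839 0.883] [[-0.93, -0.38, -0.0], [-0.25, 0.62, -0.74], [0.28, -0.69, -0.67]]
top 431.7355762680158 278.12038854222965 203.57272154929277 [ 0.441 -0.003  1.106] [[-0.0, -1.0, -0.01], [-0.99, 0.0, -0.11], [0.11, 0.01, -0.99]]
{'t': 0.1, 'q': array([-1.35251260e+00,  5.28383077e-01,  1.43375791e+00, -1.37918193e-05,
        1.18139872e+00, -1.78514885e-01]), 'qd': array([-0.00053599, -0.0014349 , -0.00410754, -0.00146888,  0.00100172,
       -0.00014361]), 'tau': array([-1.08522672e-04, -4.43302917e+01, -1.78586823e+01, -1.94298327e-04,
        3.85977561e-03, -7.12187088e-06]), 'tcp_pos': array([ 0.24141772, -0.57580358,  0.23043057]), 'tool_rot': array([ 9.80382349e-01,  1.97102768e-01, -2.57326554e-05, -9.73210579e-04]), 'force': array([ 0.16161547, -0.49982056, -0.91446582]), 'ft_torque': array([-0.07196385, -0.01376992, -0.01838946]), 'gripper_force': 0.0, 'finger_gap': 1.0012331354669226}
```

View pics/top0.png

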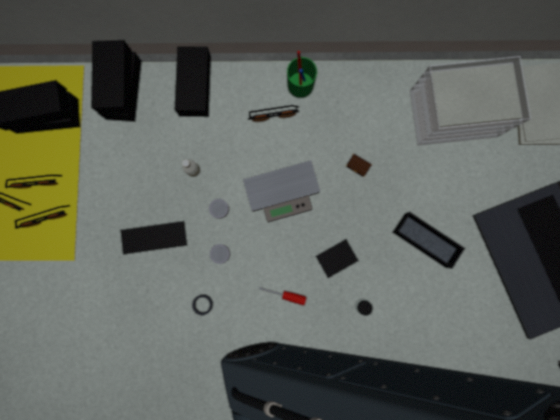

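View pics/side0.png

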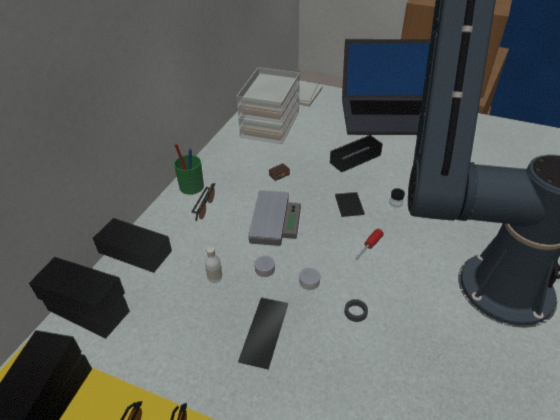

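Top view: the box is at (428,239), the case at (359,164), the scale at (281,187) with its console at (288,208), the long lid at (153,237), the short lid at (337,258) and the spray at (190,167). 
Possible mix-ups:
- **Tin:** grey discs at (219,208) and (220,254), the dark round jar at (365,307) and the ring at (203,304). I choose (220,254), the grey disc nearest the base.
- **Lid:** long (153,237) or short (337,258), plus the black boxes at (115,80) and (193,80). I choose (153,237).
- **Box:** (428,239) is the only open one.
- **Case:** (359,164) is the only brown block.

Next I measure and check the choices in one crop.

```bash
cat >> h.py <<'E'
def blob(s,uv,mask,k=3):
    n,l=cv2.connectedComponents(mask.astype(np.uint8)); i=l[uv[1],uv[0]]
    if i==0: return None
    c,_=cv2.findContours((l==i).astype(np.uint8),cv2.RETR_EXTERNAL,cv2.CHAIN_APPROX_NONE)
    return max(c,key=cv2.contourArea)[:,0,:].astype(float)
def rect(s,cnt,z):
    P=np.array([ray(s,p,z) for p in cnt]); (c,wh,a)=cv2.minAreaRect((P*1000).astype(np.float32))
    w,h=wh
    if w<h: yaw=a   # short along a => own x along a
    else: yaw=a+90; w,h=h,w
    return np.round(c,1),round(w,1),round(h,1),round((yaw+90)%180-90,1)
E
python3 - <<'E'
from h import *
s=pickle.load(open('top0.pkl','rb')); p=s['pixels']; g=cv2.cvtColor(p,cv2.COLOR_BGR2GRAY); hsv=cv2.cvtColor(p,cv2.COLOR_BGR2HSV)
for n,uv,z in [('box',(405,228),.046),('lid',(153,237),.014),('short',(337,258),.014)]:
    b=blob(s,uv,g<75); print(n,rect(s,b,z) if b is not None else g[uv[1],uv[0]])
print('case',rect(s,blob(s,(359,164),(hsv[...,1]>90)&(g<120)),.02))
for uv in [(281,187),(300,178),(219,208),(220,254),(288,208),(365,307),(100,200),(281,150)]: print(uv,p[uv[1],uv[0]],hsv[uv[1],uv[0]])
a=p[130:330,110:480]; cv2.imwrite('pics/crop.png',cv2.resize(a,None,fx=2.1,fy=2.1,interpolation=cv2.INTER_CUBIC))
E
```

```text
box (array([ 467.5, -355.8]), 66.4, 166.0, -34.1)
lid (array([477.2, 326.7]), 62.1, 163.4, 7.9)
short (array([ 423.6, -136.2]), 62.3, 87.9, 28.9)
case (array([ 658.7, -194.9]), 35.2, 48.8, -31.5)
(281, 187) [111 106 102] [107  21 111]
(300, 178) [106 101  97] [107  22 106]
(219, 208) [107 101  99] [113  19 107]
(220, 254) [108 102  99] [110  21 108]
(288, 208) [63 99 57] [ 64 108  99]
(365, 307) [21 21 21] [ 0  0 21]
(100, 200) [128 133 126] [ 69  13 133]
(281, 150) [133 137 131] [ 70  11 137]
```

View pics/crop.png

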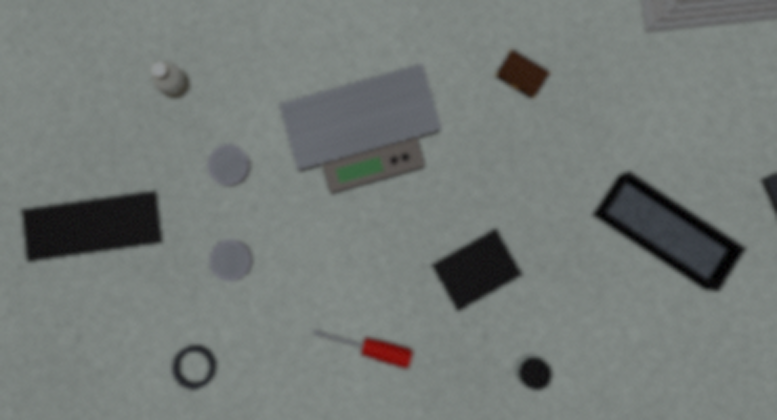

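The crop, read in its own pixels, confirms the choices: an open box with grey lining at (669,231), a brown case at (523,74), the long lid at (92,226), and the near grey tin at (231,260). The dark round jar at (535,373) is not tin-like.

```bash
cat >> h.py <<'E'
def go(x,y,z,phi):
    """tool-frame shift + turn (deg about tool z) from the present pose to TCP x,y,z (m), tool-x heading phi; tool down"""
    from scipy.spatial.transform import Rotation as Ro
    s=manip.sense(); R=Ro.from_quat(s['tool_rot']); d=R.inv().apply(np.array([x,y,z])-s['tcp_pos'])
    c,sn=np.cos(np.radians(phi)),np.sin(np.radians(phi))
    T=Ro.from_matrix(np.array([[c,sn,0],[sn,-c,0],[0,0,-1]]))
    print('t',round(s['t'],2),'shift',d.round(4),'turn',np.degrees((R.inv()*T).as_rotvec()).round(2))
E
python3 - <<'E'
from h import *
s=pickle.load(open('top0.pkl','rb')); p=s['pixels'].astype(int)
m=cv2.GaussianBlur((p[...,0]-p[...,1]).astype(np.float32),(0,0),1)>1.2
for n,uv,z in [('scale',(281,187),.034),('tin',(220,254),.024),('tin2',(219,208),.024)]:
    b=blob(s,uv,m); print(n,rect(s,b,z))
    if n[0]=='t':
        P=np.array([ray(s,q,z) for q in b]);print(P.mean(0))
go(.4687,-.3615,.12,56)
E
```

```text
scale (array([605.6,   2.4]), 83.9, 178.5, 15.7)
tin (array([435.7, 156.6]), 47.1, 47.7, -0.1)
[0.43599695 0.15718035]
tin2 (array([548.6, 160.5]), 48.1, 48.3, -89.4)
[0.54919132 0.16098968]
t 0.1 shift [ 0.2924 -0.1096  0.1107] turn [ -0.1   -0.05 -33.26]
```

>>> step_arm(commands=[0.029, -0.011, 0, 0, 0, -3.3, 0.058, -0.022, 0, 0, 0, -6.6, 0.088, -0.033, 0.01, 0, 0, -10, 0.117, -0.044, 0.02, 0, 0, -13.3, 0.146, -0.055, 0.03, 0, 0, -16.6, 0.175, -0.066, 0.04, 0, 0, -20, 0.205, -0.077, 0.05, 0, 0, -23.3, 0.234, -0.088, 0.06, 0, 0, -26.6, 0.263, -0.099, 0.07, 0, 0, -30, 0.292, -0.11, 0.08, 0, 0, -33.3], jaw=100, grip_force=30)

```text
t: 1.1
tcp_pos: [0.469, -0.3609, 0.1505]
tool_rot: [0.882, 0.471, -0.0, -0.0]
force: [0.7, 0.1, -0.0]
finger_gap: 1.003
gripper_force: 0.0
```

```bash
python3 - <<'E'
from h import *
s=snap('side','s1'); 
# predicted box corners in side view at estimated pose
c=np.array([.4687,-.3615]);a=np.radians(-34.1);ex=np.array([np.cos(a),np.sin(a)]);ey=np.array([-ex[1],ex[0]])
im=s['pixels'].copy()
for i,j in [(-1,-1),(-1,1),(1,1),(1,-1)]:
    q=c+i*.03*ex+j*.08*ey
    for z in(0.046,0): cv2.circle(im,tuple(int(round(v)) for v in proj(s,[*q,z])),1,(0,0,255),-1)
cv2.imwrite('pics/s1b.png',cv2.resize(im[60:260,230:480],None,fx=3,fy=3,interpolation=cv2.INTER_CUBIC))
go(.4687,-.3615,.012,55.9)
E
```

```text
t 1.15 shift [-0.0061  0.0012  0.1369] turn [-0.2  -0.24  0.5 ]
```

View pics/s1b.png

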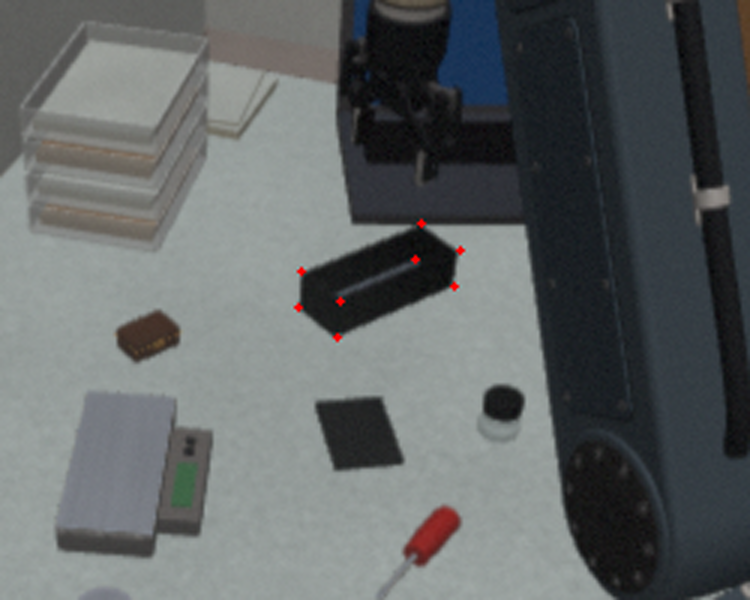

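The projected box corners (red) land on the seen corners within about 1 mm, so the box estimate holds. I go straight down, since the commanded pose is already over it.

>>> step_arm(commands=[0, 0, 0.01, 0, 0, 0, 0, 0, 0.03, 0, 0, 0, 0, 0, 0.05, 0, 0, 0, 0, 0, 0.07, 0, 0, 0, 0, 0, 0.09, 0, 0, 0, 0, 0, 0.105, 0, 0, 0, 0, 0, 0.118, 0, 0, 0, 0, 0, 0.128, 0, 0, 0, 0, 0, 0.134, 0, 0, 0, 0, 0, 0.137, 0, 0, 0])

```text
t: 2.15
tcp_pos: [0.4683, -0.3622, 0.0139]
tool_rot: [0.883, 0.47, -0.0, -0.0]
force: [-0.8, 0.2, 0.7]
finger_gap: 0.998
gripper_force: 0.0
```

>>> step_arm(commands=[0, 0, 0, 0, 0, 0, 0, 0, 0, 0, 0, 0, 0, 0, 0, 0, 0, 0, 0, 0, 0, 0, 0, 0, 0, 0, 0, 0, 0, 0, 0, 0, 0, 0, 0, 0, 0, 0, 0, 0, 0, 0, 0, 0, 0, 0, 0, 0, 0, 0, 0, 0, 0, 0, 0, 0, 0, 0, 0, 0], jaw=0, grip_force=35)

```text
t: 3.15
tcp_pos: [0.4689, -0.3625, 0.015]
tool_rot: [0.883, 0.47, 0.0, 0.001]
force: [0.8, 0.4, 5.1]
finger_gap: 0.696
gripper_force: 40.3
```

```bash
python3 - <<'E'
from h import *
s=manip.sense(); print(s['finger_gap'],s['gripper_force'],s['force'],s['tcp_pos'])
go(.4687,-.3615,.013,55.9)
E
```

```text
0.6959571853239415 40.3001207113266 [0.76848829 0.35274132 5.10740237] [ 0.46887909 -0.36254329  0.01504818]
t 3.15 shift [ 0.0008 -0.0007  0.002 ] turn [0.09 0.02 0.14]
```

>>> step_arm(commands=[0, 0, -0.008, 0, 0, 0, 0, 0, -0.02, 0, 0, 0, 0, 0, -0.035, 0, 0, 0, 0, 0, -0.05, 0, 0, 0, 0, 0, -0.065, 0, 0, 0, 0, 0, -0.08, 0, 0, 0, 0, 0, -0.095, 0, 0, 0, 0, 0, -0.105, 0, 0, 0, 0, 0, -0.112, 0, 0, 0, 0, 0, -0.115, 0, 0, 0])

```text
t: 4.15
tcp_pos: [0.4686, -0.3623, 0.1303]
tool_rot: [0.883, 0.47, 0.0, 0.001]
force: [0.4, 0.1, -2.0]
finger_gap: 0.693
gripper_force: 39.6
```

```bash
python3 - <<'E'
from h import *
s=manip.sense(); print(s['finger_gap'],s['gripper_force'],s['force'],s['tcp_pos'])
go(.6056,.0024,.13,105.7)
E
```

```text
0.692922000914424 39.57176327705383 [ 0.43680967  0.14967648 -1.99226695] [ 0.46855166 -0.36227759  0.13033352]
t 4.15 shift [ 3.79e-01 -9.01e-02  1.00e-04] turn [ 6.000e-02  4.000e-02 -4.966e+01]
```

>>> step_arm(commands=[0.01, -0.002, 0, 0, 0, -1.3, 0.03, -0.007, 0, 0, 0, -4, 0.06, -0.014, 0, 0, 0, -8, 0.1, -0.024, 0, 0, 0, -13, 0.14, -0.033, 0, 0, 0, -18, 0.18, -0.043, 0, 0, 0, -23.5, 0.22, -0.052, 0, 0, 0, -29, 0.26, -0.062, 0, 0, 0, -34, 0.295, -0.07, 0, 0, 0, -39, 0.325, -0.077, 0, 0, 0, -43])

```text
t: 5.15
tcp_pos: [0.5857, -0.0465, 0.1284]
tool_rot: [0.647, 0.762, -0.0, -0.001]
force: [0.5, 0.1, -1.0]
finger_gap: 0.696
gripper_force: 39.6
```

>>> step_arm(commands=[0.018, 0.03, 0, 0, 0, -3, 0.027, 0.03, 0, 0, 0, -5, 0.031, 0.03, 0, 0, 0, -6.7, 0.031, 0.03, 0, 0, 0, -6.7, 0.031, 0.03, 0, 0, 0, -6.7, 0.031, 0.03, 0, 0, 0, -6.7, 0.031, 0.03, 0, 0, 0, -6.7, 0.031, 0.03, 0, 0, 0, -6.7, 0.031, 0.03, 0, 0, 0, -6.7, 0.031, 0.03, 0, 0, 0, -6.7])

```text
t: 6.15
tcp_pos: [0.6108, -0.0144, 0.1294]
tool_rot: [0.604, 0.797, 0.0, 0.0]
force: [-0.5, -0.6, -1.8]
finger_gap: 0.696
gripper_force: 39.5
```

```bash
python3 - <<'E'
from h import *
go(.6056,.0024,.13,105.7)
s=snap('side','s2'); cv2.imwrite('pics/s2b.png',cv2.resize(s['pixels'][100:300,180:400],None,fx=3,fy=3,interpolation=cv2.INTER_CUBIC))
E
```

```text
t 6.15 shift [ 0.0176 -0.0005 -0.0006] turn [0.   0.   0.01]
```

View pics/s2b.png

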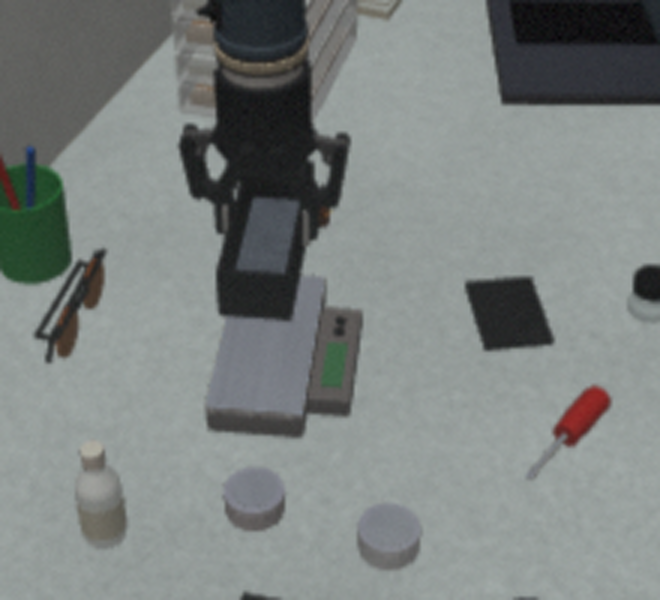

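The box hangs level in the gripper over the scale. I shift it 17.5 mm along the tool's x and lower it.

>>> step_arm(commands=[0.006, 0, 0, 0, 0, 0, 0.0125, -0.0005, 0, 0, 0, 0, 0.0175, -0.0005, 0, 0, 0, 0, 0.0175, -0.0005, 0.01, 0, 0, 0, 0.0175, -0.0005, 0.025, 0, 0, 0, 0.0175, -0.0005, 0.04, 0, 0, 0, 0.0175, -0.0005, 0.055, 0, 0, 0, 0.0175, -0.0005, 0.065, 0, 0, 0, 0.0175, -0.0005, 0.07, 0, 0, 0, 0.0175, -0.0005, 0.072, 0, 0, 0])

```text
t: 7.2
tcp_pos: [0.6054, 0.0025, 0.0565]
tool_rot: [0.604, 0.797, -0.0, -0.0]
force: [0.3, -0.1, -1.2]
finger_gap: 0.691
gripper_force: 39.6
```

```bash
cat >> h.py <<'E'
def dark(s,uv,z,thr=75):
    g=cv2.cvtColor(s['pixels'],cv2.COLOR_BGR2GRAY); return rect(s,blob(s,uv,g<thr),z)
E
python3 - <<'E'
from h import *
go(.6056,.0024,.049,105.7)
E
```

```text
t 7.2 shift [-0.0002  0.0002  0.0075] turn [-0.05 -0.02  0.04]
```

>>> step_arm(commands=[0, 0, 0.001, 0, 0, 0, 0, 0, 0.002, 0, 0, 0, 0, 0, 0.003, 0, 0, 0, 0, 0, 0.004, 0, 0, 0, 0, 0, 0.005, 0, 0, 0, 0, 0, 0.006, 0, 0, 0, 0, 0, 0.007, 0, 0, 0, 0, 0, 0.007, 0, 0, 0, 0, 0, 0.007, 0, 0, 0, 0, 0, 0.007, 0, 0, 0])

```text
t: 8.2
tcp_pos: [0.6056, 0.0025, 0.0503]
tool_rot: [0.604, 0.797, 0.0, -0.0]
force: [-0.5, 0.2, -1.1]
finger_gap: 0.692
gripper_force: 39.6
```

```bash
python3 - <<'E'
from h import *
s=snap('side','s3'); print(manip.sense()['force'])
im=s['pixels'].copy()
def quad(c,yaw,w,h,z,col):
    a=np.radians(yaw);ex=np.array([np.cos(a),np.sin(a)]);ey=np.array([-ex[1],ex[0]])
    for i,j in [(-1,-1),(-1,1),(1,1),(1,-1)]:
        cv2.circle(im,tuple(int(round(v)) for v in proj(s,[*(np.array(c)+i*w/2*ex+j*h/2*ey),z])),1,col,-1)
quad([.6056,.0024],15.7,.084,.18,.034,(0,255,0)); quad([.6056,.0024],15.7,.06,.16,.08,(0,0,255)); quad([.6056,.0024],15.7,.06,.16,.034,(0,0,255))
cv2.imwrite('pics/s3b.png',cv2.resize(im[150:270,210:350],None,fx=5,fy=5,interpolation=cv2.INTER_CUBIC))
E
```

```text
[-0.05171938 -0.59706426 -1.79045315]
```

View pics/s3b.png

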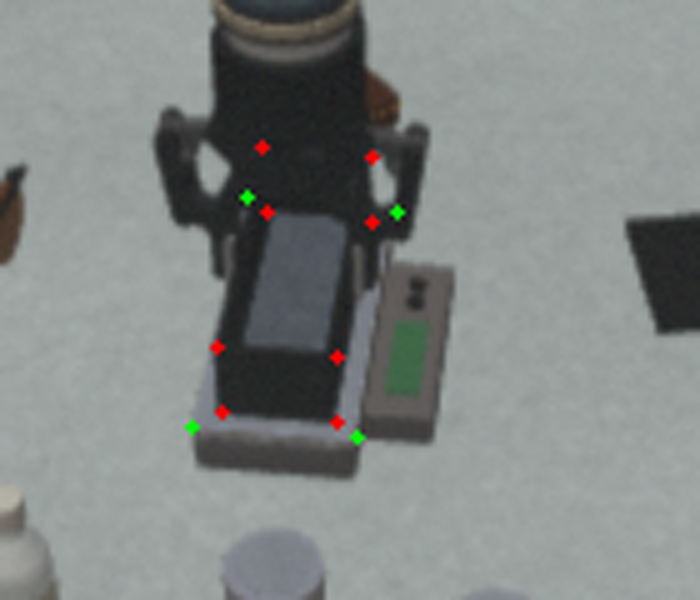

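The box stands over the platform within about 2 mm: its base corners are near (220,412) and (337,420), against predicted (222,412) and (337,422). It is still about 1 mm above the steel, so I lower it and release.

>>> step_arm(commands=[0.0005, 0, 0.0005, 0, 0, 0, 0.001, 0, 0.001, 0, 0, 0, 0.001, 0, 0.0015, 0, 0, 0, 0.001, 0, 0.0015, 0, 0, 0, 0.001, 0, 0.0015, 0, 0, 0, 0.001, 0, 0.0015, 0, 0, 0, 0.001, 0, 0.0015, 0, 0, 0, 0.001, 0, 0.0015, 0, 0, 0, 0.001, 0, 0.0015, 0, 0, 0, 0.001, 0, 0.0015, 0, 0, 0])

```text
t: 9.25
tcp_pos: [0.6053, 0.0036, 0.0491]
tool_rot: [0.604, 0.797, 0.0, -0.0]
force: [-2.1, 1.5, 5.3]
finger_gap: 0.695
gripper_force: 40.3
```

>>> step_arm(commands=[0, 0, 0, 0, 0, 0, 0, 0, 0, 0, 0, 0, 0, 0, 0, 0, 0, 0, 0, 0, 0, 0, 0, 0, 0, 0, 0, 0, 0, 0, 0, 0, 0, 0, 0, 0, 0, 0, 0, 0, 0, 0, 0, 0, 0, 0, 0, 0, 0, 0, 0, 0, 0, 0, 0, 0, 0, 0, 0, 0], jaw=100)

```text
t: 10.25
tcp_pos: [0.6053, 0.0034, 0.0488]
tool_rot: [0.604, 0.797, -0.0, 0.0]
force: [0.7, 0.0, 0.3]
finger_gap: 0.998
gripper_force: 0.0
```

>>> step_arm(commands=[0, 0, -0.005, 0, 0, 0, 0, 0, -0.015, 0, 0, 0, 0, 0, -0.03, 0, 0, 0, 0, 0, -0.045, 0, 0, 0, 0, 0, -0.06, 0, 0, 0, 0, 0, -0.075, 0, 0, 0, 0, 0, -0.09, 0, 0, 0, 0, 0, -0.1, 0, 0, 0, 0, 0, -0.107, 0, 0, 0, 0, 0, -0.11, 0, 0, 0])

```text
t: 11.25
tcp_pos: [0.6057, 0.0034, 0.16]
tool_rot: [0.604, 0.797, 0.0, 0.001]
force: [-0.1, 1.0, -0.5]
finger_gap: 0.998
gripper_force: 0.0
```

```bash
python3 - <<'E'
from h import *
s=manip.sense(); print(s['force'],s['tcp_pos'],s['finger_gap'])
# case via both views, yaw -31.5 ; own y heading 58.5 -> tool y along it: phi=148.5 or -31.5
go(.6587,-.1949,.12,148.5)
s=pickle.load(open('side0.pkl','rb')); p=s['pixels']; hsv=cv2.cvtColor(p,cv2.COLOR_BGR2HSV); g=cv2.cvtColor(p,cv2.COLOR_BGR2GRAY)
m=(hsv[...,1]>70)&(g<120); b=blob(s,(279,172),m); print('side cen',cv2.moments(b.astype(np.float32))['m10']/cv2.contourArea(b.astype(np.float32)),b.min(0),b.max(0))
a=np.radians(-31.5);ex=np.array([np.cos(a),np.sin(a)]);ey=np.array([-ex[1],ex[0]])
q=np.array([proj(s,[*(np.array([.6587,-.1949])+i*.019*ex+j*.028*ey),z]) for i in(-1,1) for j in(-1,1) for z in(0,.026)]); print(q.min(0),q.max(0))
E
```

```text
[-0.05095475  1.03907181 -0.52486981] [0.60571066 0.00342342 0.16004813] 0.9980405573899734
t 11.25 shift [-0.2052 -0.0028  0.0402] turn [  0.07   0.07 -42.77]
side cen 278.9301587301587 [270. 165.] [289. 178.]
[268.2795565  161.82923248] [290.84948592 181.68046811]
```

>>> step_arm(commands=[-0.01, 0, 0, 0, 0, -2, -0.03, 0, 0, 0, 0, -7, -0.055, 0, 0, 0, 0, -12, -0.08, -0.001, 0, 0, 0, -17, -0.11, -0.001, 0, 0, 0, -23, -0.14, -0.002, 0, 0, 0, -29, -0.165, -0.002, 0.01, 0, 0, -35, -0.185, -0.003, 0.02, 0, 0, -39, -0.2, -0.003, 0.03, 0, 0, -42, -0.205, -0.003, 0.04, 0, 0, -42.8])

```text
t: 12.25
tcp_pos: [0.658, -0.1964, 0.1177]
tool_rot: [0.272, 0.962, -0.0, -0.0]
force: [0.8, 1.0, -0.5]
finger_gap: 1.003
gripper_force: 0.0
```

>>> step_arm(commands=[0, 0, 0.005, 0, 0, 0, 0, 0, 0.02, 0, 0, 0, 0, 0, 0.035, 0, 0, 0, 0, 0, 0.05, 0, 0, 0, 0, 0, 0.065, 0, 0, 0, 0, 0, 0.08, 0, 0, 0, 0, 0, 0.09, 0, 0, 0, 0, 0, 0.1, 0, 0, 0, 0, 0, 0.103, 0, 0, 0, 0, 0, 0.103, 0, 0, 0])

```text
t: 13.25
tcp_pos: [0.6578, -0.1946, 0.0153]
tool_rot: [0.271, 0.963, 0.0, -0.0]
force: [0.1, -0.4, -0.6]
finger_gap: 0.997
gripper_force: 0.0
```

```bash
python3 - <<'E'
from h import *
go(.6587,-.1949,.006,148.5)
s=snap('top','t2')
go(.6587,-.1949,.006,148.5)
print(dark(s,(281,180),.08,60))
g=cv2.cvtColor(s['pixels'],cv2.COLOR_BGR2GRAY)
cv2.imwrite('pics/t2b.png',cv2.resize(s['pixels'][120:260,210:400],None,fx=4,fy=4,interpolation=cv2.INTER_CUBIC))
E
```

```text
t 13.25 shift [-0.0009  0.0002  0.0093] turn [-0.01 -0.04  0.03]
t 13.3 shift [-0.0004  0.0002  0.0099] turn [0.   0.02 0.03]Traceback (most recent call last):
  File "<stdin>", line 5, in <module>
  File "h.py", line 30, in dark
    g=cv2.cvtColor(s['pixels'],cv2.COLOR_BGR2GRAY); return rect(s,blob(s,uv,g<thr),z)
                                                           ~~~~^^^^^^^^^^^^^^^^^^^^^^
  File "h.py", line 17, in rect
    P=np.array([ray(s,p,z) for p in cnt]); (c,wh,a)=cv2.minAreaRect((P*1000).astype(np.float32))
                                    ^^^
TypeError: 'NoneType' object is not iterable
```

>>> step_arm(commands=[0, 0, 0.003, 0, 0, 0, 0, 0, 0.006, 0, 0, 0, 0, 0, 0.009, 0, 0, 0, 0, 0, 0.0105, 0, 0, 0, 0, 0, 0.0105, 0, 0, 0, 0, 0, 0.0105, 0, 0, 0, 0, 0, 0.0105, 0, 0, 0, 0, 0, 0.0105, 0, 0, 0, 0, 0, 0.0105, 0, 0, 0, 0, 0, 0.0105, 0, 0, 0])

```text
t: 14.3
tcp_pos: [0.6581, -0.1947, 0.0054]
tool_rot: [0.271, 0.963, -0.0, 0.0]
force: [0.3, -0.2, 0.1]
finger_gap: 1.0
gripper_force: 0.0
```

>>> step_arm(commands=[0, 0, 0, 0, 0, 0, 0, 0, 0, 0, 0, 0, 0, 0, 0, 0, 0, 0, 0, 0, 0, 0, 0, 0, 0, 0, 0, 0, 0, 0, 0, 0, 0, 0, 0, 0, 0, 0, 0, 0, 0, 0, 0, 0, 0, 0, 0, 0, 0, 0, 0, 0, 0, 0, 0, 0, 0, 0, 0, 0], jaw=0, grip_force=30)

```text
t: 15.3
tcp_pos: [0.6582, -0.1948, 0.0055]
tool_rot: [0.271, 0.963, -0.0, 0.0]
force: [-0.5, -0.7, 3.2]
finger_gap: 0.649
gripper_force: 33.7
```

```bash
python3 - <<'E'
from h import *
s=manip.sense(); print(s['force'],s['tcp_pos'],s['finger_gap'])
s=pickle.load(open('t2.pkl','rb'))
g=cv2.cvtColor(s['pixels'],cv2.COLOR_BGR2GRAY); m=(g<70).astype(np.uint8)
n,l,st,ce=cv2.connectedComponentsWithStats(m)
for i in range(1,n):
    if st[i,4]>150 and 230<ce[i][0]<330 and 150<ce[i][1]<230:
        c,_=cv2.findContours((l==i).astype(np.uint8),cv2.RETR_EXTERNAL,cv2.CHAIN_APPROX_NONE); print(st[i],rect(s,max(c,key=len)[:,0].astype(float),.08))
cv2.imwrite('pics/t2b.png',cv2.resize(s['pixels'][120:260,210:400],None,fx=4,fy=4,interpolation=cv2.INTER_CUBIC))
E
```

```text
[-0.48269564 -0.66986413  3.19772181] [ 0.65822686 -0.19480903  0.00553047] 0.6486033846944602
```

View pics/t2b.png

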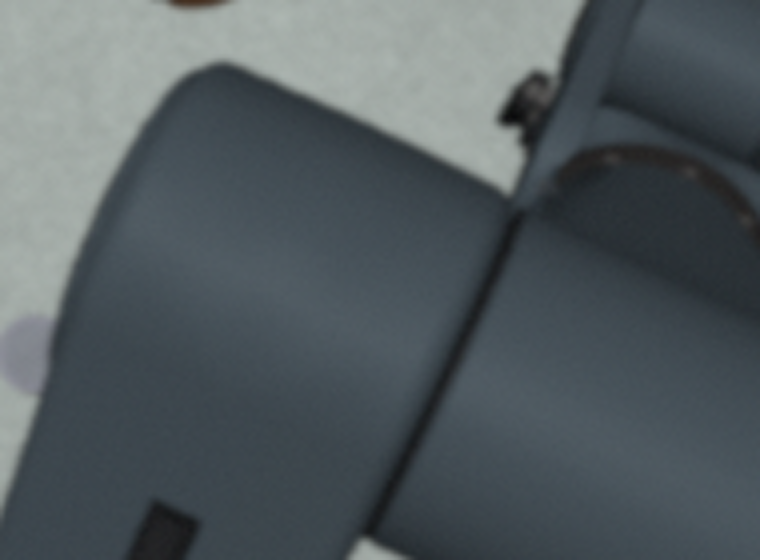

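The arm hides the box in this top view: it covers the centre, with only the tin at (25,355) showing. The case is gripped. I lift it and use the side view to check the box.

>>> step_arm(commands=[0, 0, -0.008, 0, 0, 0, 0, 0, -0.025, 0, 0, 0, 0, 0, -0.045, 0, 0, 0, 0, 0, -0.065, 0, 0, 0, 0, 0, -0.085, 0, 0, 0, 0, 0, -0.105, 0, 0, 0, 0, 0, -0.125, 0, 0, 0, 0, 0, -0.14, 0, 0, 0, 0, 0, -0.148, 0, 0, 0, 0, 0, -0.15, 0, 0, 0])

```text
t: 16.3
tcp_pos: [0.6585, -0.1948, 0.1568]
tool_rot: [0.271, 0.963, -0.0, 0.001]
force: [0.4, -0.8, -0.7]
finger_gap: 0.653
gripper_force: 33.3
```

```bash
python3 - <<'E'
from h import *
s=snap('side','s4'); im=s['pixels']
g=cv2.cvtColor(im,cv2.COLOR_BGR2GRAY); n,l,st,ce=cv2.connectedComponentsWithStats((g<55).astype(np.uint8))
for i in range(1,n):
    if st[i,4]>100 and 230<ce[i][0]<310 and 170<ce[i][1]<250: 
        c,_=cv2.findContours((l==i).astype(np.uint8),cv2.RETR_EXTERNAL,cv2.CHAIN_APPROX_NONE); c=max(c,key=len)
        print(st[i],cv2.approxPolyDP(c,4,True)[:,0].tolist())
a=np.radians(15.7);ex=np.array([np.cos(a),np.sin(a)]);ey=np.array([-ex[1],ex[0]])
for z in(.08,.034):
  for i,j in [(-1,-1),(-1,1),(1,1),(1,-1)]: print(i,j,z,proj(s,[*(np.array([.6056,.0024])+i*.03*ex+j*.08*ey),z]).round(1))
cv2.imwrite('pics/s4b.png',cv2.resize(im[130:270,210:350],None,fx=4.2,fy=4.2,interpolation=cv2.INTER_CUBIC))
go(.6056,.0024,.155,195.7)
E
```

```text
[253 181  31  54 809] [[263, 181], [254, 232], [275, 234], [282, 183]]
-1 -1 0.08 [284.  180.7]
-1 1 0.08 [276.7 221.2]
1 1 0.08 [252.7 219.4]
1 -1 0.08 [262.2 179.2]
-1 -1 0.034 [284.1 193.6]
-1 1 0.034 [277.  234.3]
1 1 0.034 [253.6 232.5]
1 -1 0.034 [262.8 192.1]
t 16.35 shift [0.1477 0.1407 0.001 ] turn [-1.000e-02  4.000e-02 -4.716e+01]
```

View pics/s4b.png

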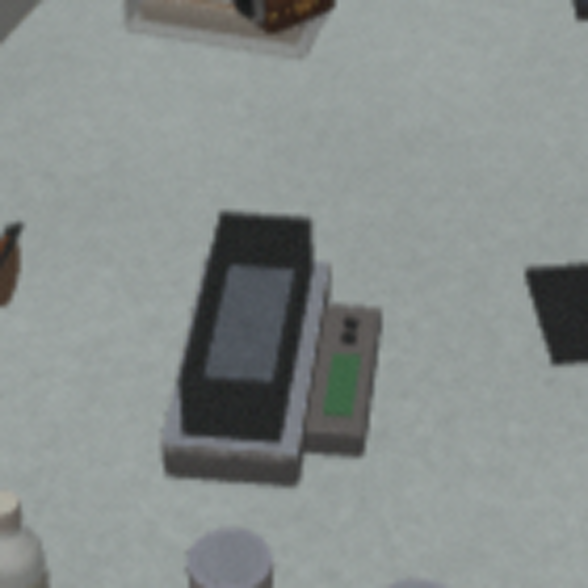

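The box stands upright on the platform, centred, with its rim from (220,213) to (310,222) in the crop. The case goes over it next.

>>> step_arm(commands=[0.006, 0.006, 0, 0, 0, -2, 0.02, 0.019, 0, 0, 0, -6.5, 0.038, 0.036, 0, 0, 0, -12, 0.056, 0.054, 0, 0, 0, -18, 0.075, 0.072, 0, 0, 0, -24, 0.094, 0.09, 0, 0, 0, -30, 0.112, 0.107, 0, 0, 0, -36, 0.13, 0.124, 0, 0, 0, -41.5, 0.142, 0.135, 0, 0, 0, -45.5, 0.1475, 0.1405, 0.001, 0, 0, -47.2])

```text
t: 17.35
tcp_pos: [0.6038, 0.0044, 0.1532]
tool_rot: [-0.139, 0.99, 0.001, -0.002]
force: [-0.3, -0.2, -1.1]
finger_gap: 0.645
gripper_force: 33.3
```

>>> step_arm(commands=[0, 0, 0, 0, 0, 0, 0, 0, 0, 0, 0, 0, 0, 0, 0.01, 0, 0, 0, 0, 0, 0.02, 0, 0, 0, 0, 0, 0.03, 0, 0, 0, 0, 0, 0.04, 0, 0, 0, 0, 0, 0.045, 0, 0, 0, 0, 0, 0.048, 0, 0, 0, 0, 0, 0.05, 0, 0, 0, 0, 0, 0.05, 0, 0, 0])

```text
t: 18.35
tcp_pos: [0.6056, 0.0022, 0.1042]
tool_rot: [-0.137, 0.991, -0.0, 0.0]
force: [-0.3, -0.2, -1.1]
finger_gap: 0.647
gripper_force: 33.3
```

```bash
python3 - <<'E'
from h import *
go(.6056,.0024,.046,195.7); s=snap('side','s5')
cv2.imwrite('pics/s5b.png',cv2.resize(s['pixels'][130:270,210:350],None,fx=4.2,fy=4.2,interpolation=cv2.INTER_CUBIC))
E
```

```text
t 18.35 shift [-0.      0.0002  0.0582] turn [-0.    0.    0.04]
```

View pics/s5b.png

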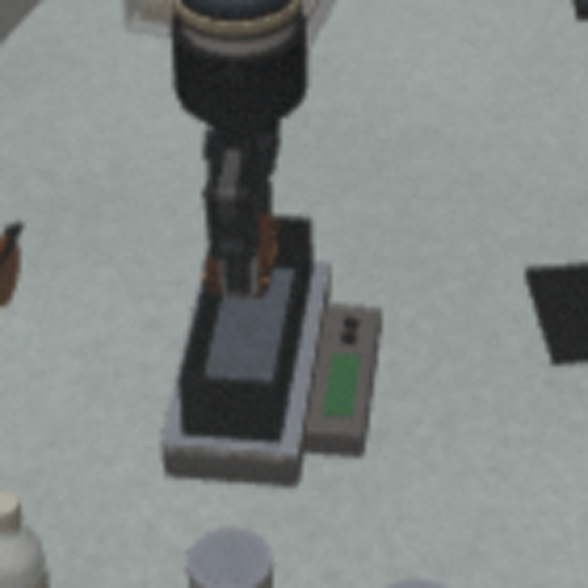

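The case hangs over the opening, with its sides at (213,270) and (268,245), aligned with the box. I lower it.

>>> step_arm(commands=[0, 0, 0.005, 0, 0, 0, 0, 0, 0.013, 0, 0, 0, 0, 0, 0.021, 0, 0, 0, 0, 0, 0.029, 0, 0, 0, 0, 0, 0.037, 0, 0, 0, 0, 0, 0.044, 0, 0, 0, 0, 0, 0.05, 0, 0, 0, 0, 0, 0.055, 0, 0, 0, 0, 0, 0.058, 0, 0, 0, 0, 0, 0.059, 0, 0, 0])

```text
t: 19.4
tcp_pos: [0.6055, 0.0022, 0.045]
tool_rot: [-0.137, 0.991, 0.0, -0.0]
force: [-0.7, -0.0, -0.4]
finger_gap: 0.648
gripper_force: 33.3
```

>>> step_arm(commands=[0, 0, 0, 0, 0, 0, 0, 0, 0, 0, 0, 0, 0, 0, 0, 0, 0, 0, 0, 0, 0, 0, 0, 0, 0, 0, 0, 0, 0, 0, 0, 0, 0, 0, 0, 0, 0, 0, 0, 0, 0, 0, 0, 0, 0, 0, 0, 0, 0, 0, 0, 0, 0, 0, 0, 0, 0, 0, 0, 0])

```text
t: 20.4
tcp_pos: [0.6056, 0.0022, 0.0453]
tool_rot: [-0.137, 0.991, 0.0, -0.0]
force: [0.0, -0.3, -0.4]
finger_gap: 0.648
gripper_force: 33.3
```

>>> step_arm(commands=[0, 0, 0.0005, 0, 0, 0, 0, 0, 0.0005, 0, 0, 0, 0, 0, 0.0005, 0, 0, 0, 0, 0, 0.0005, 0, 0, 0, 0, 0, 0.0005, 0, 0, 0, 0, 0, 0.0005, 0, 0, 0, 0, 0, 0.0005, 0, 0, 0, 0, 0, 0.0005, 0, 0, 0, 0, 0, 0.0005, 0, 0, 0, 0, 0, 0.0005, 0, 0, 0], jaw=85)

```text
t: 21.4
tcp_pos: [0.6056, 0.0022, 0.0448]
tool_rot: [-0.137, 0.991, 0.0, 0.0]
force: [-0.2, 0.3, -0.7]
finger_gap: 0.85
gripper_force: 0.0
```

>>> step_arm(commands=[0, 0, -0.005, 0, 0, 0, 0, 0, -0.015, 0, 0, 0, 0, 0, -0.03, 0, 0, 0, 0, 0, -0.045, 0, 0, 0, 0, 0, -0.06, 0, 0, 0, 0, 0, -0.075, 0, 0, 0, 0, 0, -0.09, 0, 0, 0, 0, 0, -0.1, 0, 0, 0, 0, 0, -0.107, 0, 0, 0, 0, 0, -0.11, 0, 0, 0])

```text
t: 22.4
tcp_pos: [0.6059, 0.0021, 0.156]
tool_rot: [-0.137, 0.991, -0.0, 0.001]
force: [0.2, -0.3, -0.1]
finger_gap: 0.851
gripper_force: 0.0
```

```bash
python3 - <<'E'
from h import *
s=manip.sense(); print(s['force'],s['tcp_pos'],s['finger_gap'])
# lid at (.4772,.3267) yaw 7.9 ; tool y along own x: phi=97.9
go(.4772,.3267,.155,97.9)
E
```

```text
[ 0.15171992 -0.26218964 -0.12057382] [0.60593406 0.00211832 0.15604987] 0.8510207319654279
t 22.4 shift [0.0359 0.3473 0.0007] turn [4.000e-02 1.000e-01 9.784e+01]
```

>>> step_arm(commands=[0.001, 0.007, 0, 0, 0, 2, 0.002, 0.02, 0, 0, 0, 6, 0.004, 0.037, 0, 0, 0, 12, 0.006, 0.056, 0, 0, 0, 18, 0.008, 0.076, 0, 0, 0, 24, 0.01, 0.096, 0, 0, 0, 30, 0.012, 0.116, 0, 0, 0, 36, 0.014, 0.136, 0, 0, 0, 42, 0.016, 0.156, 0, 0, 0, 48, 0.018, 0.174, 0, 0, 0, 53], jaw=100)

```text
t: 23.4
tcp_pos: [0.5402, 0.1656, 0.1543]
tool_rot: [0.321, 0.947, -0.0, -0.001]
force: [-0.4, -0.5, 0.7]
finger_gap: 1.004
gripper_force: 0.0
```

```bash
python3 - <<'E'
from h import *
go(.4772,.3267,.155,97.9)
s=manip.sense(); print(s['qd'].round(2))
E
```

```text
t 23.4 shift [ 0.148   0.0895 -0.0006] turn [-8.000e-02 -4.000e-02  4.463e+01]
[ 0.31 -0.02  0.04 -0.   -0.03  1.16]
```

>>> step_arm(commands=[0.018, 0.011, 0, 0, 0, 6, 0.038, 0.023, 0, 0, 0, 12, 0.058, 0.035, 0, 0, 0, 18, 0.078, 0.047, 0, 0, 0, 24, 0.098, 0.059, 0, 0, 0, 30, 0.118, 0.071, 0, 0, 0, 36, 0.135, 0.081, 0, 0, 0, 41, 0.145, 0.087, 0, 0, 0, 44, 0.149, 0.09, 0, 0, 0, 44.8, 0.149, 0.09, 0, 0, 0, 44.8])

```text
t: 24.4
tcp_pos: [0.4766, 0.3269, 0.1545]
tool_rot: [0.656, 0.755, -0.0, -0.0]
force: [-0.1, 0.2, 0.7]
finger_gap: 1.001
gripper_force: 0.0
```

>>> step_arm(commands=[0, 0, 0, 0, 0, 0, 0, 0, 0.015, 0, 0, 0, 0, 0, 0.035, 0, 0, 0, 0, 0, 0.055, 0, 0, 0, 0, 0, 0.075, 0, 0, 0, 0, 0, 0.095, 0, 0, 0, 0, 0, 0.115, 0, 0, 0, 0, 0, 0.125, 0, 0, 0, 0, 0, 0.13, 0, 0, 0, 0, 0, 0.13, 0, 0, 0])

```text
t: 25.4
tcp_pos: [0.4771, 0.3262, 0.0245]
tool_rot: [0.657, 0.754, -0.0, -0.0]
force: [-0.9, 0.0, 0.4]
finger_gap: 0.999
gripper_force: 0.0
```

```bash
python3 - <<'E'
from h import *
go(.4772,.3267,-.002,97.9); s=snap('side','s6'); im=s['pixels'].copy()
a=np.radians(7.9);ex=np.array([np.cos(a),np.sin(a)]);ey=np.array([-ex[1],ex[0]])
for i,j in [(-1,-1),(-1,1),(1,1),(1,-1)]: cv2.circle(im,tuple(int(round(v)) for v in proj(s,[*(np.array([.4772,.3267])+i*.032*ex+j*.082*ey),.014])),1,(0,0,255),-1)
cv2.imwrite('pics/s6b.png',cv2.resize(im[170:390,180:370],None,fx=2.7,fy=2.7,interpolation=cv2.INTER_CUBIC))
E
```

```text
t 25.4 shift [0.0005 0.0002 0.0265] turn [-0.04  0.01  0.01]
```

View pics/s6b.png

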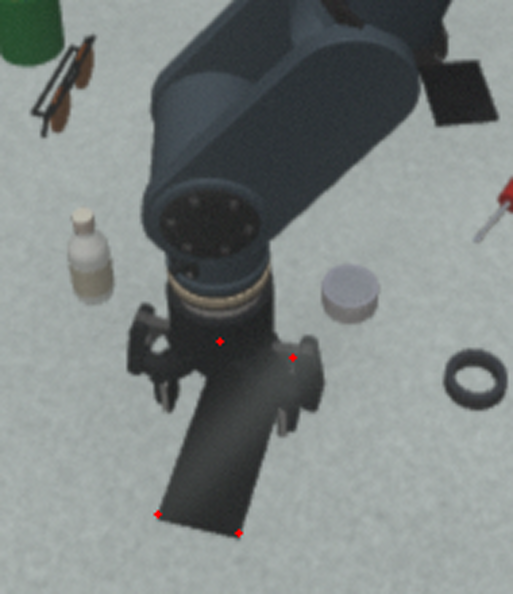

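The fingers straddle the lid at (165,385) and (295,410), and its end corners match the prediction at (158,514) and (238,534). I go down and close.

>>> step_arm(commands=[0, 0, 0.004, 0, 0, 0, 0, 0, 0.01, 0, 0, 0, 0, 0, 0.015, 0, 0, 0, 0, 0, 0.02, 0, 0, 0, 0, 0, 0.023, 0, 0, 0, 0, 0, 0.025, 0, 0, 0, 0, 0, 0.026, 0, 0, 0, 0, 0, 0.0265, 0, 0, 0, 0, 0, 0.0265, 0, 0, 0, 0, 0, 0.0265, 0, 0, 0])

```text
t: 26.45
tcp_pos: [0.4771, 0.3266, -0.0015]
tool_rot: [0.657, 0.754, 0.0, 0.0]
force: [-0.5, 1.2, -0.3]
finger_gap: 0.996
gripper_force: 0.0
```

>>> step_arm(commands=[0, 0, 0, 0, 0, 0, 0, 0, 0, 0, 0, 0, 0, 0, 0, 0, 0, 0, 0, 0, 0, 0, 0, 0, 0, 0, 0, 0, 0, 0, 0, 0, 0, 0, 0, 0, 0, 0, 0, 0, 0, 0, 0, 0, 0, 0, 0, 0, 0, 0, 0, 0, 0, 0, 0, 0, 0, 0, 0, 0], jaw=0, grip_force=35)

```text
t: 27.45
tcp_pos: [0.4771, 0.3267, -0.0012]
tool_rot: [0.656, 0.754, 0.0, 0.0]
force: [-0.6, -0.5, 6.1]
finger_gap: 0.737
gripper_force: 39.0
```

>>> step_arm(commands=[0, 0, -0.005, 0, 0, 0, 0, 0, -0.018, 0, 0, 0, 0, 0, -0.035, 0, 0, 0, 0, 0, -0.055, 0, 0, 0, 0, 0, -0.075, 0, 0, 0, 0, 0, -0.095, 0, 0, 0, 0, 0, -0.115, 0, 0, 0, 0, 0, -0.135, 0, 0, 0, 0, 0, -0.147, 0, 0, 0, 0, 0, -0.15, 0, 0, 0])

```text
t: 28.45
tcp_pos: [0.4778, 0.327, 0.1502]
tool_rot: [0.656, 0.754, 0.002, 0.001]
force: [0.0, -0.8, -1.4]
finger_gap: 0.739
gripper_force: 38.7
```

```bash
python3 - <<'E'
from h import *
s=manip.sense(); print(s['force'],s['tcp_pos'],s['finger_gap'])
go(.6056,.0028,.15,105.7)
E
```

```text
[ 0.02952976 -0.76095741 -1.38563223] [0.47776017 0.32700993 0.15018656] 0.739163436516429
t 28.45 shift [-3.388e-01  8.180e-02  1.000e-04] turn [ 0.19 -0.04 -7.76]
```

>>> step_arm(commands=[-0.01, 0.002, 0, 0, 0, 0, -0.03, 0.007, 0, 0, 0, 0, -0.06, 0.014, 0, 0, 0, -1, -0.095, 0.023, 0, 0, 0, -2, -0.13, 0.031, 0, 0, 0, -3, -0.165, 0.04, 0, 0, 0, -4, -0.2, 0.048, 0, 0, 0, -5, -0.235, 0.057, 0, 0, 0, -6, -0.265, 0.064, 0, 0, 0, -7, -0.29, 0.07, 0, 0, 0, -7.8])

```text
t: 29.45
tcp_pos: [0.586, 0.0464, 0.1468]
tool_rot: [0.604, 0.797, -0.001, -0.001]
force: [-0.1, 0.5, -0.6]
finger_gap: 0.737
gripper_force: 38.7
```

>>> step_arm(commands=[-0.02, 0.005, 0, 0, 0, 0, -0.035, 0.009, 0, 0, 0, 0, -0.045, 0.011, 0, 0, 0, 0, -0.049, 0.012, 0, 0, 0, 0, -0.05, 0.012, 0, 0, 0, 0, -0.05, 0.012, 0.01, 0, 0, 0, -0.05, 0.012, 0.025, 0, 0, 0, -0.05, 0.012, 0.035, 0, 0, 0, -0.05, 0.012, 0.04, 0, 0, 0, -0.05, 0.012, 0.04, 0, 0, 0])

```text
t: 30.45
tcp_pos: [0.6106, 0.0048, 0.1072]
tool_rot: [0.603, 0.797, -0.001, -0.001]
force: [-0.3, -0.4, -0.2]
finger_gap: 0.734
gripper_force: 38.7
```

```bash
python3 - <<'E'
from h import *
go(.6056,.0028,.073,105.7); s=snap('side','s7')
cv2.imwrite('pics/s7b.png',cv2.resize(s['pixels'][130:270,210:350],None,fx=4.2,fy=4.2,interpolation=cv2.INTER_CUBIC))
E
```

```text
t 30.45 shift [-0.0006 -0.0052  0.0342] turn [-0.12 -0.06  0.07]
```

View pics/s7b.png

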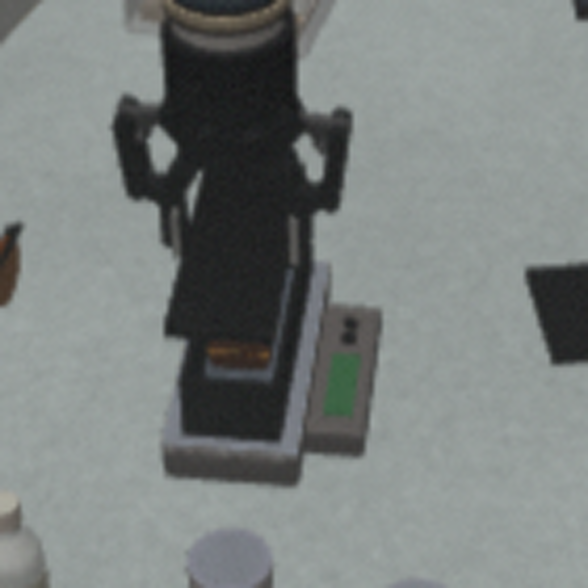

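The lid hangs over the box, its near edge running from (165,335) to (272,343); the case shows flat in the box at (238,352). I measure the lid's offset from that near edge.

```bash
python3 - <<'E'
from h import *
s=pickle.load(open('s7.pkl','rb'))
tcp=np.array([.6106,.0048]);a=np.radians(15.8);ex=np.array([np.cos(a),np.sin(a)]);ey=np.array([-ex[1],ex[0]])
for z in(.1145,.1225): print([proj(s,[*(tcp+i*.032*ex+.082*ey),z]).round(1) for i in(1,-1)])
g=cv2.cvtColor(cv2.resize(s['pixels'],None,fx=4,fy=4,interpolation=cv2.INTER_CUBIC),cv2.COLOR_BGR2GRAY)
# bottom edge of lid: columns just left (over bright platform edge/table) and over lining
for u in (250.5,251.5,252.5,260,264,268,272):
    col=g[:,int(u*4)]; print(u,[int(v) for v in col[4*203:4*218:2]])
E
```

```text
[array([248.8, 209.7]), array([275. , 211.6])]
[array([248.6, 207.2]), array([274.9, 209.1])]
250.5 [60, 54, 50, 46, 44, 41, 38, 35, 34, 32, 30, 33, 36, 56, 84, 116, 133, 146, 149, 152, 154, 156, 157, 157, 156, 155, 156, 157, 157, 156]
251.5 [37, 38, 38, 39, 40, 39, 37, 37, 38, 38, 34, 34, 36, 53, 80, 112, 130, 145, 151, 153, 154, 155, 156, 157, 158, 158, 158, 157, 154, 152]
252.5 [38, 36, 37, 38, 38, 39, 40, 41, 40, 39, 37, 39, 39, 50, 65, 92, 118, 140, 147, 150, 152, 152, 151, 150, 148, 145, 142, 135, 129, 122]
260 [38, 38, 38, 38, 36, 36, 36, 37, 36, 36, 38, 38, 36, 34, 35, 37, 38, 42, 45, 53, 63, 68, 63, 56, 53, 54, 59, 66, 72, 77]
264 [37, 37, 37, 37, 36, 36, 37, 37, 36, 36, 38, 37, 35, 33, 36, 39, 43, 46, 45, 49, 60, 65, 60, 52, 48, 45, 45, 48, 50, 57]
268 [37, 38, 36, 36, 36, 36, 35, 34, 35, 36, 37, 36, 35, 34, 35, 36, 37, 41, 46, 49, 47, 44, 43, 42, 43, 44, 43, 44, 46, 54]
272 [36, 37, 38, 38, 35, 33, 34, 35, 35, 36, 38, 40, 40, 38, 35, 34, 35, 39, 43, 48, 48, 53, 63, 67, 61, 51, 45, 43, 44, 52]
```

The lid sits centred on the tool within about 0.6 mm. I align it, then lower it in stages.

>>> step_arm(commands=[0, -0.002, 0, 0, 0, 0, -0.0005, -0.004, 0, 0, 0, 0, -0.0005, -0.005, 0, 0, 0, 0, -0.0005, -0.005, 0.005, 0, 0, 0, -0.0005, -0.005, 0.01, 0, 0, 0, -0.0005, -0.005, 0.015, 0, 0, 0, -0.0005, -0.005, 0.02, 0, 0, 0, -0.0005, -0.005, 0.023, 0, 0, 0, -0.0005, -0.005, 0.0245, 0, 0, 0, -0.0005, -0.005, 0.0245, 0, 0, 0])

```text
t: 31.5
tcp_pos: [0.6066, 0.0024, 0.0835]
tool_rot: [0.604, 0.797, -0.0, -0.0]
force: [0.3, -0.6, -0.2]
finger_gap: 0.733
gripper_force: 38.7
```

>>> step_arm(commands=[0, 0, 0.001, 0, 0, 0, 0, 0, 0.002, 0, 0, 0, 0, 0, 0.003, 0, 0, 0, 0, 0, 0.004, 0, 0, 0, 0, 0, 0.005, 0, 0, 0, 0, 0, 0.006, 0, 0, 0, 0, 0, 0.006, 0, 0, 0, 0, 0, 0.006, 0, 0, 0, 0, 0, 0.006, 0, 0, 0, 0, 0, 0.006, 0, 0, 0])

```text
t: 32.5
tcp_pos: [0.6068, 0.0023, 0.0779]
tool_rot: [0.604, 0.797, 0.0, 0.0]
force: [-0.3, -0.3, -0.8]
finger_gap: 0.736
gripper_force: 38.7
```

>>> step_arm(commands=[0, -0.001, 0.001, 0, 0, 0, 0, -0.001, 0.002, 0, 0, 0, 0, -0.001, 0.003, 0, 0, 0, 0, -0.001, 0.004, 0, 0, 0, 0, -0.001, 0.0045, 0, 0, 0, 0, -0.001, 0.005, 0, 0, 0, 0, -0.001, 0.005, 0, 0, 0, 0, -0.001, 0.005, 0, 0, 0, 0, -0.001, 0.005, 0, 0, 0, 0, -0.001, 0.005, 0, 0, 0])

```text
t: 33.5
tcp_pos: [0.6058, 0.0021, 0.0728]
tool_rot: [0.604, 0.797, 0.0, 0.0]
force: [0.9, 0.0, -0.2]
finger_gap: 0.739
gripper_force: 38.7
```

```bash
python3 - <<'E'
from h import *
s=manip.sense(); print(s['force'],s['ft_torque'],s['tcp_pos'],s['finger_gap'])
E
```

```text
[ 0.91716227  0.00564277 -0.23816124] [-0.00311411 -0.00522412 -0.05842508] [0.6058252  0.00206047 0.07283072] 0.7390672079009813
```

One more millimetre to feel contact.

>>> step_arm(commands=[0, 0, 0.0005, 0, 0, 0, 0, 0, 0.001, 0, 0, 0, 0, 0, 0.001, 0, 0, 0, 0, 0, 0.001, 0, 0, 0, 0, 0, 0.001, 0, 0, 0, 0, 0, 0.001, 0, 0, 0, 0, 0, 0.001, 0, 0, 0, 0, 0, 0.001, 0, 0, 0, 0, 0, 0.001, 0, 0, 0, 0, 0, 0.001, 0, 0, 0])

```text
t: 34.5
tcp_pos: [0.6059, 0.0021, 0.0728]
tool_rot: [0.604, 0.797, 0.0, 0.0]
force: [-1.2, 0.3, 6.1]
finger_gap: 0.738
gripper_force: 39.4
```

Contact at the seated height. I release and retreat, then pick up the tin.

>>> step_arm(commands=[0, 0, 0, 0, 0, 0, 0, 0, 0, 0, 0, 0, 0, 0, 0, 0, 0, 0, 0, 0, 0, 0, 0, 0, 0, 0, 0, 0, 0, 0, 0, 0, 0, 0, 0, 0, 0, 0, 0, 0, 0, 0, 0, 0, 0, 0, 0, 0, 0, 0, 0, 0, 0, 0, 0, 0, 0, 0, 0, 0], jaw=100)

```text
t: 35.5
tcp_pos: [0.6058, 0.0021, 0.0718]
tool_rot: [0.604, 0.797, 0.0, -0.0]
force: [0.2, 0.2, 0.5]
finger_gap: 1.001
gripper_force: 0.0
```

>>> step_arm(commands=[0, 0, -0.005, 0, 0, 0, 0, 0, -0.015, 0, 0, 0, 0, 0, -0.03, 0, 0, 0, 0, 0, -0.045, 0, 0, 0, 0, 0, -0.06, 0, 0, 0, 0, 0, -0.075, 0, 0, 0, 0, 0, -0.09, 0, 0, 0, 0, 0, -0.1, 0, 0, 0, 0, 0, -0.107, 0, 0, 0, 0, 0, -0.11, 0, 0, 0])

```text
t: 36.5
tcp_pos: [0.6061, 0.002, 0.183]
tool_rot: [0.604, 0.797, 0.0, 0.001]
force: [0.3, 0.7, -0.5]
finger_gap: 1.0
gripper_force: 0.0
```

```bash
python3 - <<'E'
from h import *
go(.436,.1572,.18,105.7)
E
```

```text
t 36.5 shift [ 0.1955 -0.1217  0.0027] turn [0.08 0.04 0.04]
```

>>> step_arm(commands=[0.008, -0.005, 0, 0, 0, 0, 0.025, -0.016, 0, 0, 0, 0, 0.05, -0.031, 0, 0, 0, 0, 0.08, -0.05, 0, 0, 0, 0, 0.11, -0.068, 0.005, 0, 0, 0, 0.14, -0.087, 0.02, 0, 0, 0, 0.165, -0.103, 0.035, 0, 0, 0, 0.185, -0.115, 0.05, 0, 0, 0, 0.1945, -0.121, 0.065, 0, 0, 0, 0.1955, -0.1215, 0.08, 0, 0, 0])

```text
t: 37.5
tcp_pos: [0.4325, 0.1585, 0.1008]
tool_rot: [0.603, 0.798, -0.001, -0.001]
force: [1.5, -0.1, -0.4]
finger_gap: 1.003
gripper_force: 0.0
```

>>> step_arm(commands=[0, 0, 0.01, 0, 0, 0, 0, 0, 0.02, 0, 0, 0, 0, 0, 0.035, 0, 0, 0, 0, 0, 0.05, 0, 0, 0, 0, 0, 0.065, 0, 0, 0, 0, 0, 0.08, 0, 0, 0, 0, 0, 0.09, 0, 0, 0, 0, 0, 0.095, 0, 0, 0, 0, 0, 0.098, 0, 0, 0, 0, 0, 0.098, 0, 0, 0])

```text
t: 38.5
tcp_pos: [0.4359, 0.1572, 0.0037]
tool_rot: [0.604, 0.797, -0.0, -0.0]
force: [0.2, 0.4, 1.3]
finger_gap: 1.001
gripper_force: 0.0
```

```bash
python3 - <<'E'
from h import *
go(.436,.1572,.005,105.7); s=snap('side','s8')
cv2.imwrite('pics/s8b.png',cv2.resize(s['pixels'][130:330,200:400],None,fx=3,fy=3,interpolation=cv2.INTER_CUBIC))
E
```

```text
t 38.5 shift [-0.0001  0.0001 -0.0013] turn [-0.   -0.    0.03]
```

View pics/s8b.png

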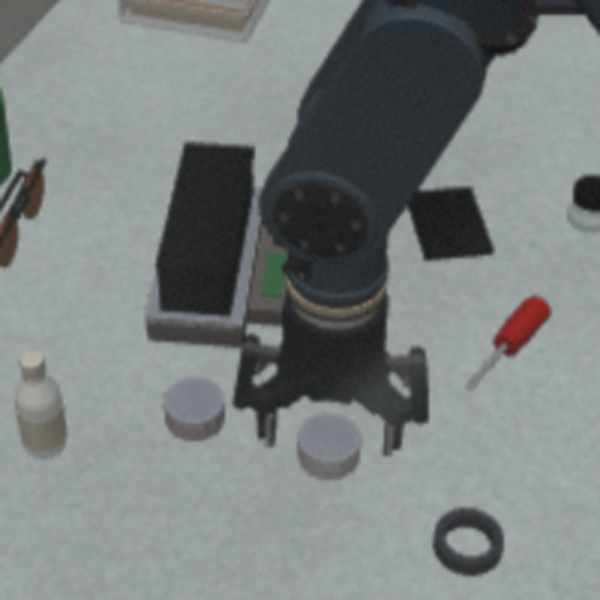

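The lid sits flush on the box, at (205,230). The tin stands between the fingers, at (330,445) with the fingers at (266,425) and (393,430). I close.

>>> step_arm(commands=[0, 0, 0, 0, 0, 0, 0, 0, 0, 0, 0, 0, 0, 0, 0, 0, 0, 0, 0, 0, 0, 0, 0, 0, 0, 0, 0, 0, 0, 0, 0, 0, 0, 0, 0, 0, 0, 0, 0, 0, 0, 0, 0, 0, 0, 0, 0, 0, 0, 0, 0, 0, 0, 0, 0, 0, 0, 0, 0, 0], jaw=0, grip_force=30)

```text
t: 39.55
tcp_pos: [0.436, 0.1573, 0.0045]
tool_rot: [0.604, 0.797, 0.0, 0.0]
force: [-0.3, -0.4, 5.2]
finger_gap: 0.574
gripper_force: 30.2
```

>>> step_arm(commands=[0, 0, -0.005, 0, 0, 0, 0, 0, -0.018, 0, 0, 0, 0, 0, -0.035, 0, 0, 0, 0, 0, -0.055, 0, 0, 0, 0, 0, -0.075, 0, 0, 0, 0, 0, -0.095, 0, 0, 0, 0, 0, -0.115, 0, 0, 0, 0, 0, -0.135, 0, 0, 0, 0, 0, -0.147, 0, 0, 0, 0, 0, -0.15, 0, 0, 0])

```text
t: 40.55
tcp_pos: [0.4364, 0.1574, 0.1553]
tool_rot: [0.604, 0.797, 0.001, 0.001]
force: [-0.1, 0.6, -1.1]
finger_gap: 0.567
gripper_force: 31.2
```

```bash
python3 - <<'E'
from h import *
go(.6056,.0022,.15,105.7); s=snap('side','s9'); 
g=cv2.cvtColor(s['pixels'],cv2.COLOR_BGR2GRAY); n,l,st,ce=cv2.connectedComponentsWithStats((g<60).astype(np.uint8))
i=l[206,268]; c,_=cv2.findContours((l==i).astype(np.uint8),cv2.RETR_EXTERNAL,cv2.CHAIN_APPROX_NONE); print(st[i],cv2.approxPolyDP(max(c,key=len),4,True)[:,0].tolist())
a=np.radians(15.7);ex=np.array([np.cos(a),np.sin(a)]);ey=np.array([-ex[1],ex[0]])
print([proj(s,[*(np.array([.6056,.0022])+i*.032*ex+j*.082*ey),.088]).round(1) for i,j in [(-1,-1),(-1,1),(1,1),(1,-1)]])
E
```

```text
t 40.55 shift [-0.1953  0.1207  0.0057] turn [0.17 0.03 0.04]
[ 252  171  112   67 3906] [[253, 230], [276, 234], [281, 210], [285, 221], [294, 224], [294, 234], [282, 236], [296, 235], [304, 213], [320, 215], [326, 236], [328, 227], [343, 215], [363, 211], [356, 193], [336, 194], [344, 203], [332, 198], [332, 172], [309, 178], [297, 171], [295, 192], [288, 199], [280, 198], [285, 195], [282, 179], [262, 178]]
[array([284.8, 177.9]), array([277.4, 219.4]), array([251.6, 217.5]), array([261.5, 176.4])]
```

>>> step_arm(commands=[-0.008, 0.005, 0, 0, 0, 0, -0.025, 0.016, 0, 0, 0, 0, -0.05, 0.031, 0, 0, 0, 0, -0.08, 0.05, 0, 0, 0, 0, -0.11, 0.068, 0, 0, 0, 0, -0.14, 0.086, 0, 0, 0, 0, -0.165, 0.102, 0, 0, 0, 0, -0.183, 0.113, 0, 0, 0, 0, -0.193, 0.119, 0, 0, 0, 0, -0.1955, 0.121, 0, 0, 0, 0])

```text
t: 41.6
tcp_pos: [0.6057, 0.0007, 0.1526]
tool_rot: [0.604, 0.797, -0.0, -0.001]
force: [-0.2, -0.3, -0.6]
finger_gap: 0.567
gripper_force: 31.2
```

>>> step_arm(commands=[0, 0, 0, 0, 0, 0, 0, 0, 0, 0, 0, 0, 0, 0, 0.007, 0, 0, 0, 0, 0, 0.017, 0, 0, 0, 0, 0, 0.027, 0, 0, 0, 0, 0, 0.037, 0, 0, 0, 0, 0, 0.045, 0, 0, 0, 0, 0, 0.05, 0, 0, 0, 0, 0, 0.053, 0, 0, 0, 0, 0, 0.054, 0, 0, 0])

```text
t: 42.6
tcp_pos: [0.6053, 0.0019, 0.0994]
tool_rot: [0.604, 0.797, -0.0, -0.0]
force: [-0.2, 0.3, -0.8]
finger_gap: 0.568
gripper_force: 31.2
```

```bash
python3 - <<'E'
from h import *
go(.6056,.0022,.0925,105.7)
E
```

```text
t 42.6 shift [0.0002 0.0004 0.0069] turn [-0.02 -0.01  0.03]
```

>>> step_arm(commands=[0, 0.0005, 0.001, 0, 0, 0, 0, 0.0005, 0.002, 0, 0, 0, 0, 0.0005, 0.003, 0, 0, 0, 0, 0.0005, 0.004, 0, 0, 0, 0, 0.0005, 0.005, 0, 0, 0, 0, 0.0005, 0.006, 0, 0, 0, 0, 0.0005, 0.007, 0, 0, 0, 0, 0.0005, 0.007, 0, 0, 0, 0, 0.0005, 0.007, 0, 0, 0, 0, 0.0005, 0.007, 0, 0, 0])

```text
t: 43.6
tcp_pos: [0.6058, 0.0021, 0.0928]
tool_rot: [0.604, 0.797, -0.0, 0.0]
force: [-0.2, 0.3, -0.6]
finger_gap: 0.569
gripper_force: 31.3
```

>>> step_arm(commands=[0, 0, 0.0005, 0, 0, 0, 0, 0, 0.0005, 0, 0, 0, 0, 0, 0.0005, 0, 0, 0, 0, 0, 0.0005, 0, 0, 0, 0, 0, 0.0005, 0, 0, 0, 0, 0, 0.0005, 0, 0, 0, 0, 0, 0.0005, 0, 0, 0, 0, 0, 0.0005, 0, 0, 0, 0, 0, 0.0005, 0, 0, 0, 0, 0, 0.0005, 0, 0, 0])

```text
t: 44.6
tcp_pos: [0.6059, 0.0021, 0.0925]
tool_rot: [0.604, 0.797, 0.0, 0.0]
force: [-0.5, 1.0, 4.5]
finger_gap: 0.564
gripper_force: 31.5
```

Contact. I release, retreat up, and move back toward the robot so the cameras have a clear view.

>>> step_arm(commands=[0, 0, 0, 0, 0, 0, 0, 0, 0, 0, 0, 0, 0, 0, 0, 0, 0, 0, 0, 0, 0, 0, 0, 0, 0, 0, 0, 0, 0, 0, 0, 0, 0, 0, 0, 0, 0, 0, 0, 0, 0, 0, 0, 0, 0, 0, 0, 0, 0, 0, 0, 0, 0, 0, 0, 0, 0, 0, 0, 0], jaw=100)

```text
t: 45.6
tcp_pos: [0.6058, 0.0021, 0.0923]
tool_rot: [0.604, 0.797, 0.0, 0.0]
force: [-0.1, -0.2, 0.4]
finger_gap: 0.997
gripper_force: 0.0
```

>>> step_arm(commands=[0, 0, -0.005, 0, 0, 0, 0, 0, -0.015, 0, 0, 0, 0, 0, -0.03, 0, 0, 0, 0, 0, -0.045, 0, 0, 0, 0, 0, -0.06, 0, 0, 0, 0, 0, -0.075, 0, 0, 0, 0, 0, -0.09, 0, 0, 0, 0, 0, -0.1, 0, 0, 0, 0, 0, -0.107, 0, 0, 0, 0, 0, -0.11, 0, 0, 0])

```text
t: 46.6
tcp_pos: [0.6061, 0.002, 0.2033]
tool_rot: [0.604, 0.797, 0.0, 0.001]
force: [0.0, 0.0, -0.2]
finger_gap: 1.003
gripper_force: 0.0
```

>>> step_arm(commands=[-0.02, 0, 0, 0, 0, 0, -0.06, 0, 0, 0, 0, 0, -0.1, -0.01, 0, 0, 0, 0, -0.14, -0.02, 0, 0, 0, 0, -0.18, -0.03, 0, 0, 0, 0, -0.22, -0.045, 0, 0, 0, 0, -0.26, -0.06, 0, 0, 0, 0, -0.3, -0.08, 0, 0, 0, 0, -0.32, -0.09, 0, 0, 0, 0, -0.33, -0.1, 0, 0, 0, 0])

```text
t: 47.6
tcp_pos: [0.5981, -0.3456, 0.2013]
tool_rot: [0.605, 0.796, 0.0, -0.0]
force: [-0.2, 0.7, -0.4]
finger_gap: 0.999
gripper_force: 0.0
```

```bash
python3 - <<'E'
from h import *
a=snap('side','s10'); b=snap('top','t10')
A=cv2.resize(a['pixels'][130:270,210:350],None,fx=2.8,fy=2.8,interpolation=cv2.INTER_CUBIC); B=cv2.resize(b['pixels'][120:260,210:350],None,fx=2.8,fy=2.8,interpolation=cv2.INTER_CUBIC)
cv2.imwrite('pics/end.png',np.hstack([A,B]))
print([proj(s,[.6058,.0022,.112]).round(1) for s in(a,b)])
print(dark(b,tuple(int(v) for v in proj(b,[.6058-.5*.1*.27,.0022+.055,.088])),.088))
E
```

```text
[array([268.7, 189.6]), array([281., 180.])]
(array([602.4,   2. ]), 66.7, 161.6, 15.7)
```

View pics/end.png

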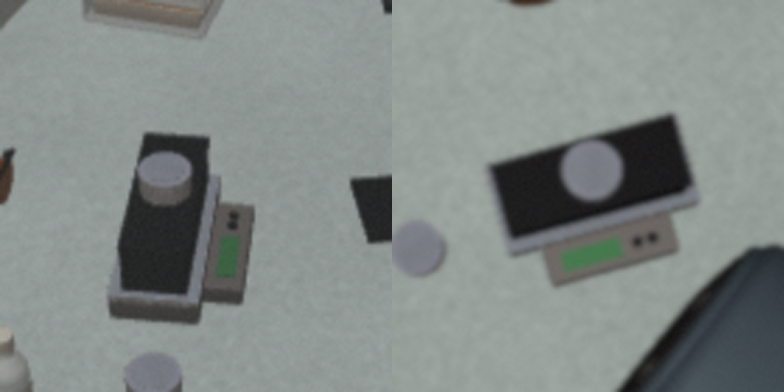

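The final views show the lid flush on the box, the tin upright in the middle at (165,175) on the left and (592,170) on the right, and the box lined up on the platform. The arm is clear, so I hand it in.

```bash
python3 -c "
from station import manip
print(manip.sign_off())"
```

```text
the job is handed in; nothing more can be done
None
```

The boxed set is made up on the scale in the order asked (box, case, long lid seated, tin in the middle of the lid), and I handed it in at about 48 s; the sign-off gave no verdict.

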